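# Set a key-rail blank under the bench drill and clamp it

## Task

Slide the wooden rail along the drill vise, further in under the drill head, until the red dot on it sits right below the tip of the drill bit; keep the rail lying on the vise bed as you slide it. Then swing the red-knobbed vise lever all the way to its closed stop so that the jaw clamps the rail with the dot still below the tip. Do not touch the bit or chuck, and leave the other things on the table and on the drill base where they are.

Things in the scene. Friction and masses are not known exactly. Their poses are not given: they have to be found in the camera images.
- drill: Green bench drill, fixed; a steel and blue vise sits on its base. Origin on the table straight below the bit, x pointing away from the robot along the vise, z up; ranges below are in this frame, in mm. Base plate x -100..100, y -300..85, 30 high. Column at y -210 (60 in diameter), motor at y -330.
- head_edge (a point): Middle of the lower front edge of the drill head (drill frame x -75, y 0, z 205). Head and belt cover span x -75..75, y -330..55, z 205..385 and overhang the work: reach the rail from the robot's side with the tool tilted 30 to 45 degrees.
- bed (a point): Near end of the vise bed's top face (drill frame x -160, y 0, z 55). Up to x -30 the bed is only a bar 26 wide (y -13..13, z 30..55), with room for fingers on both sides of the rail lying on it; from x -30 to 50 it is full width, with the jaws above it: fixed jaw y -45..-20, moving jaw on the +y side, both up to z 76.
- tip (a point): Tip of the drill bit: 89 above the table, 12 above the top of the rail, straight above the drill's origin; axes as the drill's. The brass-coloured bit is 6 mm in diameter, the steel chuck above it 36 mm, from 130 above the table up.
- bit: Drill bit and chuck, fixed to the drill (origin = the drill's origin). Not to be touched.
- rail: Loose pine bar 190 x 40 x 22 mm (x, y, z), 0.06 to 0.13 kg, far end painted blue, lying in the open vise. Origin at the centre of its underside, x along its length, away from the robot. The near end is at x -95 of its own frame. It lies loosely between the jaws, 6 to 9 mm of play.
- mark (a point): Red dot 8 mm wide on a white round sticker 18 mm wide, on the top face of the rail, on its centreline, 85 mm from the near end (rail frame x -10, y 0, z 22). At the start it is 25 to 90 mm short of the tip, on the robot's side.
- lever (a joint): Vise lever, hinge with vertical axis, rad. 0 = open, pointing along the drill's -x (towards the robot); 1.5 = closed stop, pointing along the drill's +y; it turns clockwise seen from above. Moves the jaw 8 mm per rad; stiff, stays where it is left (about 2 to 4 N at the knob).
- knob (a point): Middle of the upright red cylindrical knob on the lever's end, 24 mm in diameter, 45 mm tall (z 86..131 above the table, this point at 110). 100 mm from the pivot.
- pivot (a point): Point on the lever's vertical pivot axis, at the knob's middle height (drill frame x -30, y 125, z 110).
- pad: Black spring-backed pad on the moving jaw, 78 x 6 x 19 mm. Origin = the drill's origin shifted with the jaw; its face is at y 29 when fully open and it closes towards -y. It meets the rail when the lever is past about 1.1 rad.
- tape: Bystander: roll of pale masking tape lying flat, 90 mm in diameter, 25 mm high, origin under its centre.
- glue: Bystander: white glue bottle with red cap, standing, 48 mm in diameter, 150 mm tall, origin under its centre.
- paint: Bystander: green paint bottle with black cap, standing, 44 mm in diameter, 120 mm tall, origin under its centre.
- bowl: Bystander: orange plastic bowl, 110 mm in diameter, 50 mm high, origin under its centre.
- chuck_key: Bystander: steel chuck key lying on the drill base, 68 mm long, 16 mm high, origin under its middle.
- tube: Bystander: brown cardboard tube standing upright, 44 mm in diameter, 100 mm tall, left of the drill, origin under its centre.
Mind the look-alikes: they are no part of the job. Of the things shaped like the rail, the pine one is meant.

How it is judged:
On the way:
1. the dot is brought below the bit tip (within 4 mm along the vise), while the lever is still open (under 0.6 rad) (x of mark in the frame of tip between -0.004 and 0.004 m and value of joint lever below 0.6 rad), for 0.2 s.
At the end, for the whole second after the job is handed in: The red dot is within 4.5 mm (horizontally) of the point below the bit tip, the lever is at its closed stop (over 1.38 of 1.5 rad), the jaw pad presses on the rail (over 2 N), and the rail lies flat (within 0.06 rad) and at rest (horizontal distance between mark and tip below 0.0045 m and value of joint lever above 1.38 rad and contact force between pad and rail above 2 N and angle between rail's own z axis and vertical below 0.06 rad and linear speed of rail below 0.01 m/s); the robot touches nothing.
It fails at once if the bit or chuck is touched (over 1 N) (contact force between bit and anything else above 1 N).
It fails at once if the rail is lifted more than 15 mm off the vise bed (z of rail in the frame of drill above 0.07 m).
It fails at once if a bystander (tape, glue, paint, bowl, chuck key, tube) is moved more than 25 mm (distance of any of tape, glue, paint, bowl, chuck_key, tube from where it was at the start of the episode above 0.025 m).
It also fails if it takes over 58 s, if anything falls off the work surface, if the arm or the gripper's body presses on something with over 40 N, if the wrist force passes 120 N, or if a joint passes its speed limit or range.

## Robot

A 6-joint arm with a two-finger parallel gripper is mounted at the origin on the work surface. World frame = base frame: x ahead of the robot, y to its left, z up, the work surface at z = 0. Lengths are in m, angles in rad, forces in N, time in s.
With the tool pointing down it reaches from about 0.3 to 0.775 m from the base axis. Payload 14.6 kg.
Tool frame: the origin (TCP) lies on the front face of the gripper's body, between the roots of the fingers; the fingertips stand 73 mm ahead of it and the grasp point (between the pads) lies 54 mm ahead of it; z points along the fingers, y is the line along which they close (so a half turn about z gives the same grasp; the last joint's range is limited). The gripper opens to 85 mm and grips with 20 to 120 N. Pads are 22 mm wide; open, the fingers measure 114 mm over their backs; the gripper's body (76 mm by 85 mm) begins 54 mm behind the grasp point. The pads swing forward as they close: fully open they stand 13 mm farther back than shut.
Start: joints at [-1.204, 0.3, 1.521, -0, 1.321, -0.067], TCP at [0.231, -0.499, 0.304] pointing down, gripper open.
Joint ranges: [-3.03, 3.03], [-0.79, 2.21], [0.23, 2.52], [-1.04, 4.18], [0, 3.07], [-2.55, 2.55]. Speed limits (rad/s): [2.22, 2.22, 2.57, 3.14, 3.14, 3.14].

## Interface

Orientations are given as a unit quaternion [x, y, z, w].
In Python, from rig import ctrl gives the robot as it stands. The module is installed in compiled form; this text tells all that it offers.
- The arm moves only by the tool step_arm, never from a script. Its argument "motion" is one flat list of numbers, 4 for each row, row after row: the shift along the tool's x, y, z in cm, then the turn about the tool's z in rad. In form: [x, y, z, twist, x, y, z, twist, ...]. A call has exactly 8 rows; each row shifts and turns the commanded pose from where the row before left it, along the tool's axes as they then stand; what a row does not reach is not made up. A row lasts 1/10 s, in which the tool goes at most 50 mm and 8.59 degrees, less where a joint would pass 70% of its speed; a pose out of reach is approached as far as the arm can. A call is refused whole if a number of a shift passes 5 or a number of a turn 0.15, either way. A call with a gripper value outside its range is refused whole. "claw" is the finger opening in cm, from 0 to 8.54, set as the call begins (left out, the last holds). The fingers move at their own pace and stop on an object; the grip force is fixed at half the most. Time passes only in rows, so rows that do not move let the fingers close, or fill a call up. It gives the time, the measured TCP pose, the force, the opening and the grip force at its end, in the units of the state.
- ctrl.state(): the state, without advancing time (a new reading comes with each control period).
- ctrl.grab_frame(name): name is "side" or "top"; returns a dict with "image" (400x640x3 uint8, red, green, blue), "fx", "fy", "cx", "cy" (pixels), "position" and "attitude" of the camera in the world. Camera axes: x right, y down, z forward; pixel columns grow to the right and rows downward; lengths in m; the calibration is good to about 2 mm. A picture is of the moment at which its call begins. There is no depth.
- ctrl.finish_job(): hands the job in; it is judged then, once.
Trained networks look in the newest picture that a camera, given by its name, has taken for a name from the list of things; names that differ only in an ending like _2 or _b are one class to them, and where a whole thing is asked for, a point or a joint stands for the part that bears it (a point fixed in the world has none). Each returns a list of dicts, best first, with "score" (0 to 1); they miss things now and then, are a little off and sometimes report something else, mostly with a low value. They report only what shows in the picture. A call takes as long as a camera call. They do not tell look-alikes from the thing itself.
- ctrl.spot_in(camera, query): "rect" ([left, top, right, bottom] in pixels, round what is visible of it).
- ctrl.trace(camera, query): "pixels" (400x640 bool, what is visible of it) and "rect" ([left, top, right, bottom] in pixels, round what is visible of it).
- ctrl.landmark_of(camera, query): "xy" ([column, row] in pixels: a listed point, or the origin of a listed thing).
The state is a dict: "clock": time; "joint_pos": joint angles; "qd": joint speeds; "tau": joint torques, N m; "tool_pos": TCP position; "tcp_rot": TCP orientation; "force": force on the tool from outside, world axes, zero at the start; "torque": the same for the moment, N m; "grip_width": finger opening in m; "grasp_force": force on a finger pad.
Only numpy, scipy, OpenCV 4.12 (cv2) and the standard library are available. Lean on these libraries where they do the work, as an engineer would, in place of code of your own. Each camera call takes 0.05 s, during which the arm holds its last target. There are 200 camera calls.

## Working session

There is one attempt and no reset: what is moved stays moved. The work goes in short steps, Python scripts to look and compute and a tool call to move; the robot and the scene stay as the last step left them, time stands still between calls to the robot, and variables do not carry over. Pictures are saved under pics/ and viewed, at most 10 in all, crops included, and the job is handed in when it is done.

Besides the shell and the picture viewer there is one more tool, called after ">>>" as a command line: name --argument value ..., lists and objects as JSON in quotes. step_arm: Moves the arm, as the interface text tells. Its arguments: {"type":"object","properties":{"motion":{"type":"array","items":{"type":"number"}},"claw":{"type":"number"}},"required":["motion"]}

```bash
mkdir -p pics; cat > h.py <<'E'
import numpy as np, cv2
from scipy.spatial.transform import Rotation as R
from rig import ctrl
def shot(n,f=None):
    d=ctrl.grab_frame(n)
    if f: cv2.imwrite('pics/'+f,d['image'][:,:,::-1])
    return d
def rot(d):
    a=np.array(d['attitude'],float)
    return R.from_quat(a).as_matrix() if a.size==4 else a.reshape(3,3)
def ray(d,uv):
    v=rot(d)@np.array([(uv[0]-d['cx'])/d['fx'],(uv[1]-d['cy'])/d['fy'],1]); return np.array(d['position'],float),v/np.linalg.norm(v)
def atz(d,uv,z):
    p,v=ray(d,uv); return p+v*(z-p[2])/v[2]
def proj(d,P):
    c=rot(d).T@(np.array(P)-d['position']); return [d['fx']*c[0]/c[2]+d['cx'],d['fy']*c[1]/c[2]+d['cy']]
def tri(r):
    A=sum(np.eye(3)-np.outer(v,v) for p,v in r);b=sum((np.eye(3)-np.outer(v,v))@p for p,v in r);return np.linalg.solve(A,b)
E
python3 - <<'E'
from h import *
np.set_printoptions(precision=4,suppress=True)
D={n:shot(n,n+'0.png') for n in('side','top')}
for n in D: print(n,D[n]['position'],D[n]['attitude'],D[n]['fx'])
H=dict(head_edge=.205,bed=.055,tip=.089,mark=.077,knob=.110,pivot=.110,drill=0,rail=.055,tape=0,glue=0,paint=0,bowl=0,chuck_key=.03,tube=0)
for q,z in H.items():
    rs=[]
    for n in D:
        for k,o in enumerate(ctrl.landmark_of(n,q)[:2]):
            print(q,n,round(o['score'],2),np.round(o['xy'],1),atz(D[n],o['xy'],z))
            if k==0: rs.append(ray(D[n],o['xy']))
    if len(rs)==2: print('   tri',tri(rs))
print(ctrl.state())
E
```

```text
side [-0.003   0.7569  1.0191] [-0.3094  0.8663 -0.3718  0.1246] 473.56374545718745
top [0.3224 0.0251 1.502 ] [-0.7034  0.7062 -0.0596  0.0544] 467.4088607321516
head_edge side 0.71 [312.2 190.7] [0.5683 0.0613 0.205 ]
head_edge top 0.57 [302.4 185.5] [0.569  0.0621 0.205 ]
   tri [0.5685 0.0619 0.2054]
bed side 0.58 [336.7 249.4] [0.4739 0.0717 0.055 ]
bed top 0.65 [296.5 220. ] [0.4884 0.0846 0.055 ]
   tri [0.4792 0.0801 0.0621]
tip side 0.67 [293.1 210.2] [0.639  0.0592 0.089 ]
tip top 0.9 [303.6 168.8] [0.6436 0.0618 0.089 ]
tip top 0.65 [245.4 201.6] [0.5416 0.2395 0.089 ]
   tri [0.6412 0.0604 0.0894]
mark side 0.68 [301.6 223.3] [0.5952 0.074  0.077 ]
mark side 0.65 [453.6 176.1] [ 0.3661 -0.3794  0.077 ]
mark top 0.93 [465.8 253.8] [ 0.3807 -0.4305  0.077 ]
mark top 0.67 [304.2 186. ] [0.5918 0.0602 0.077 ]
   tri [ 0.5235 -0.2174  0.0258]
knob side 0.79 [278.6 257.2] [0.5423 0.2231 0.11  ]
knob side 0.36 [293.7 230.7] [0.5727 0.1316 0.11  ]
knob top 0.67 [246.5 202.6] [0.5353 0.2329 0.11  ]
   tri [0.5335 0.2311 0.1239]
pivot side 0.82 [264.1 233. ] [0.6265 0.187  0.11  ]

[... 1121 characters left out ...]
 tri [ 0.5773 -0.0371  0.0231]
tube side 0.92 [190.1 322.6] [0.6347 0.4507 0.    ]
tube side 0.62 [333.6 248.2] [0.5106 0.0347 0.    ]
tube top 0.7 [186.1 180. ] [0.6275 0.4482 0.    ]
   tri [0.6299 0.4498 0.0023]
{'clock': 1.5, 'joint_pos': array([-1.2036,  0.2999,  1.521 , -0.    ,  1.3207, -0.0666]), 'qd': array([-0.0004, -0.0009,  0.0005, -0.0006, -0.0009,  0.    ]), 'tau': array([ -0.0019, -54.3354, -36.1976,  -0.0001,   0.0008,  -0.    ]), 'tool_pos': array([ 0.2312, -0.4991,  0.3039]), 'tcp_rot': array([ 0.9766,  0.2152, -0.    ,  0.    ]), 'force': array([-0.4205, -1.0651, -0.3115]), 'torque': array([-0.0192, -0.011 , -0.0024]), 'grasp_force': 0.0, 'grip_width': 0.08490661622530835}
```

```bash
python3 - <<'E'
import cv2
a=cv2.imread('pics/side0.png')[130:330,180:440]; cv2.imwrite('pics/s1.png',cv2.resize(a,None,fx=3,fy=3,interpolation=2))
a=cv2.imread('pics/top0.png')[120:300,180:420]; cv2.imwrite('pics/t1.png',cv2.resize(a,None,fx=3.3,fy=3.3,interpolation=2))
E
```

```text
(no output)
```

View pics/s1.png

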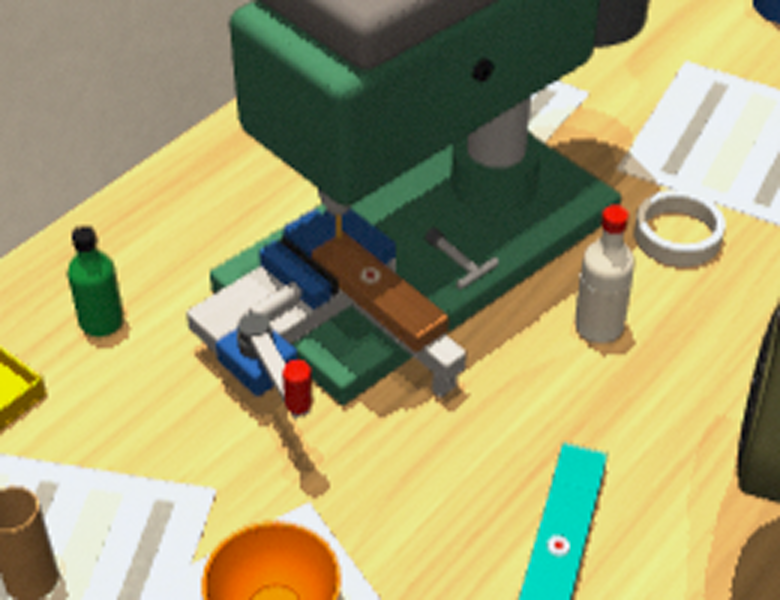

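View pics/t1.png

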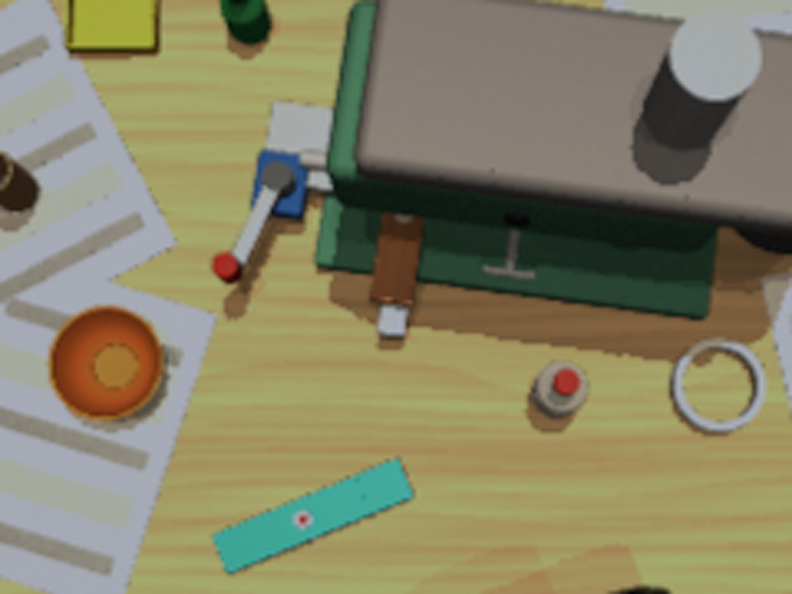

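Both views show the pine rail on the bed. Its dot is at about side (304,222) and top (302,186), and the teal bar is the look-alike. The lever is slightly past open, with the knob at top (249,201). The chuck key is on the base to the right.

Next I fit the drill pose from the landmarks and visible corners.

```bash
cat > fit.py <<'E'
from h import *
from scipy.optimize import least_squares
from scipy import ndimage
np.set_printoptions(precision=4,suppress=True)
D={n:shot(n) for n in('side','top')}
s=lambda u,v:(180+u/3,130+v/3); t=lambda u,v:(180+u/3.3,120+v/3.3)
P=[('side',s(345,388),(-.1,.085,.03)),('side',s(620,192),(-.1,-.3,.03)),('side',s(212,272),(.1,.085,.03)),('side',s(345,206),(-.075,.055,.205)),
('top',t(319,264),(-.1,.085,.03)),('top',t(711,308),(-.1,-.3,.03))]
L=dict(head_edge=(-.075,0,.205),bed=(-.16,0,.055),tip=(0,0,.089),pivot=(-.03,.125,.11),drill=(0,0,0))
for q,X in L.items():
    for n in D:
        o=ctrl.landmark_of(n,q)
        if o: P.append((n,o[0]['xy'],X))
def W(p,X): c,s_=np.cos(p[2]),np.sin(p[2]); return np.array([p[0]+c*X[0]-s_*X[1],p[1]+s_*X[0]+c*X[1],X[2]])
f=lambda p:np.concatenate([np.array(proj(D[n],W(p,X)))-uv for n,uv,X in P])
r=least_squares(f,[.641,.06,-.12],loss='soft_l1')
print(r.x); 
for (n,uv,X),e in zip(P,r.fun.reshape(-1,2)): print(n,X,e.round(1))
E
python3 - <<'E'
from fit import *
p=r.x
inv=lambda w:np.array([[np.cos(p[2]),np.sin(p[2])],[-np.sin(p[2]),np.cos(p[2])]])@(w[:2]-p[:2])
# red dot
for n,c,z in(('side',(303.7,221.7),.077),('top',(302.2,185.8),.077)):
    im=D[n]['image'].astype(int); u,v=map(round,c); w=im[v-3:v+4,u-4:u+5]
    k=np.clip(w[...,0]-w[...,1]*0-0,0,None); g=w.min(-1); m=np.clip(g-70,0,None).astype(float)
    vy,ux=np.mgrid[v-3:v+4,u-4:u+5]; c2=((ux*m).sum()/m.sum(),(vy*m).sum()/m.sum())
    print(n,'sticker',c2,'drill',inv(atz(D[n],c2,z)))
    for o in ctrl.landmark_of(n,'mark')[:3]: print('  lm',o['xy'],inv(atz(D[n],o['xy'],z)))
for n in D:
    for o in ctrl.landmark_of(n,'knob')[:1]: print('knob',n,inv(atz(D[n],o['xy'],.11)))
    for o in ctrl.trace(n,'rail')[:2]: print(n,o['rect'],o['score'],o['pixels'].sum())
# red knob top via colour in top
im=D['side']['image'].astype(int); big=[]
a=D['side']['image'][190:270,250:350]; cv2.imwrite('pics/s2.png',cv2.resize(a[:,:,::-1],None,fx=7,fy=7,interpolation=0))
E
```

```text
[ 0.6417  0.0567 -0.1171]
side (-0.1, 0.085, 0.03) [-0.1 -0.3]
side (-0.1, -0.3, 0.03) [ 0.1 -1.3]
side (0.1, 0.085, 0.03) [-2.  -0.3]
side (-0.075, 0.055, 0.205) [0.6 3.3]
top (-0.1, 0.085, 0.03) [-1.2  1. ]
top (-0.1, -0.3, 0.03) [0.3 1.3]
side (-0.075, 0, 0.205) [-2.3 -1.1]
side (-0.16, 0, 0.055) [-2.1  1.2]
top (-0.16, 0, 0.055) [3.  1.1]
side (0, 0, 0.089) [ 1.5 -0.7]
top (0, 0, 0.089) [-0.8 -2. ]
side (-0.03, 0.125, 0.11) [-45.1  38.9]
top (-0.03, 0.125, 0.11) [0.8 3.5]
side (0, 0, 0) [ 0.4 -0.9]
top (0, 0, 0) [ 3.6 -0.4]
side sticker (np.float64(303.1607142857143), np.float64(221.50595238095238)) drill [-0.0461  0.0039]
  lm [303.0, 219.2] [-0.0392 -0.0019]
  lm [367.6, 310.0] [-0.3608  0.0909]
  lm [453.5, 174.8] [-0.219  -0.4704]
top sticker (np.float64(302.0), np.float64(186.0)) drill [-0.0508  0.0044]
  lm [304.0, 183.4] [-0.0419 -0.0008]
  lm [465.5, 251.7] [-0.196  -0.5131]
  lm [274.0, 277.0] [-0.3365  0.055 ]
side [350.3, 278.9, 383.5, 345.1] 0.72 1118
side [273.0, 202.8, 328.5, 246.8] 0.71 890
knob top [-0.1222  0.1643]
top [432.0, 239.7, 490.6, 271.2] 0.87 775
top [245.7, 262.6, 304.4, 290.6] 0.84 789
```

View pics/s2.png

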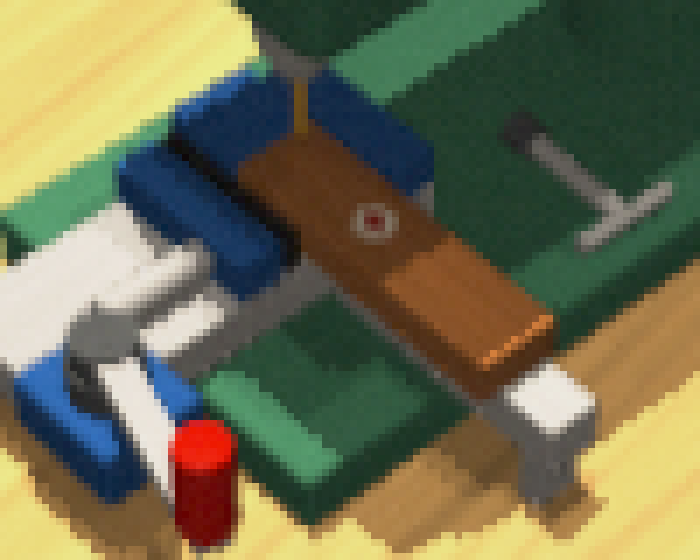

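The dot is 46–51 mm short of the tip and the vise yaw is about -6.7°. This interface can't tilt the tool. I'll turn its closing axis along the vise and push the near end face with the back of the front open finger, which keeps the wrist clear of the head.

>>> step_arm --motion '[0,0,0,-0.146,0,0,0,-0.146,0,0,0,-0.146,0,0,0,-0.146,0,0,0,-0.146,0,0,0,-0.146,0,0,0,-0.146,0,0,0,0]' --claw 8.5

```text
clock: 3.2
tool_pos: [0.2312, -0.4991, 0.3039]
tcp_rot: [0.746, 0.666, -0.0, 0.0]
force: [-0.1, -0.4, 0.1]
grip_width: 0.0848
grasp_force: 0.0
```

>>> step_arm --motion '[3.75,0.9,0,0,3.75,0.9,0,0,3.75,0.9,0,0,3.75,0.9,0,0,3.75,0.9,0,0,3.75,0.9,0,0,3.75,0.9,0,0,3.75,0.9,0,0]'

```text
clock: 4.0
tool_pos: [0.3373, -0.2078, 0.3041]
tcp_rot: [0.748, 0.663, 0.0, 0.0]
force: [1.4, 0.4, 0.1]
grip_width: 0.0848
grasp_force: 0.0
```

>>> step_arm --motion '[3.75,0.9,0,0,3.75,0.9,0,0,3.75,0.9,0,0,3.75,0.9,0,0,3.75,0.9,0,0,3.75,0.9,0,0,3.75,0.9,0,0,3.75,0.9,0,0]'

```text
clock: 4.8
tool_pos: [0.4433, 0.0822, 0.3041]
tcp_rot: [0.748, 0.663, 0.0, 0.0]
force: [2.0, -1.0, 0.1]
grip_width: 0.0851
grasp_force: 0.0
```

```bash
python3 - <<'E'
from h import *
np.set_printoptions(precision=4,suppress=True)
d=shot('side'); s=ctrl.state(); print(s['tool_pos'],R.from_quat(s['tcp_rot']).as_matrix(),s['joint_pos'],s['clock'])
p=[.6417,.0567,-.1171]
inv=lambda w:np.array([[np.cos(p[2]),np.sin(p[2])],[-np.sin(p[2]),np.cos(p[2])]])@(w[:2]-p[:2])
c=lambda u,v:(250+u/7,190+v/7)
for k,uv,z in(('tip',(301,134),.089),('dot',(374,222),.077),('endR',(553,320),.077),('endL',(478,370),.077),('railL far',(238,167),.077),('bedL',(515,398),.055),('bedR',(595,405),.055),('knobtop',(204,446),.131)):
    w=atz(d,c(*uv),z); print(k,w,inv(w))
E
```

```text
[0.4445 0.0856 0.304 ] [[ 0.1181  0.993   0.0008]
 [ 0.993  -0.1181  0.0013]
 [ 0.0014  0.0007 -1.    ]] [0.109  0.0805 1.7819 0.0013 1.2781 0.2269] 4.85
tip [0.642  0.0562 0.089 ] [ 0.0003 -0.0005]
dot [0.5953 0.0661 0.077 ] [-0.0472  0.0039]
endR [0.5084 0.0621 0.077 ] [-0.133  -0.0102]
endL [0.5145 0.1004 0.077 ] [-0.1315  0.0286]
railL far [0.6572 0.0776 0.077 ] [0.013  0.0226]
bedL [0.5066 0.0871 0.055 ] [-0.1378  0.0144]
bedR [0.4807 0.0703 0.055 ] [-0.1615 -0.0053]
knobtop [0.5361 0.2265 0.131 ] [-0.1247  0.1563]
```

>>> step_arm --motion '[0,0,4,0,0,0,4,0,0,0,4,0,0,0,3,0,0,0,1.5,0,0,0,0.2,0,0,0,0,0,0,0,0,0]'

```text
clock: 5.65
tool_pos: [0.4436, 0.0805, 0.138]
tcp_rot: [0.747, 0.665, 0.001, 0.001]
force: [0.5, 0.5, 1.3]
grip_width: 0.0848
grasp_force: 0.0
```

```bash
python3 - <<'E'
from h import *
d=shot('side'); s=ctrl.state(); print(s['tool_pos'],s['force'])
cv2.imwrite('pics/s3.png',cv2.resize(d['image'][170:290,260:400,::-1],None,fx=5,fy=5,interpolation=0))
for k in(.06,.073): print([(np.array(proj(d,s['tool_pos']+np.array([.993*o,-.117*o,-k])))-[260,170])*5 for o in(-.057,-.0425,.0425,.057)])
E
```

```text
[0.44354592 0.08051109 0.13797539] [ 0.33629422 -0.10164576 -0.86030169]
[array([502.36627579, 468.05445085]), array([481.34186994, 452.03745649]), array([363.06707793, 361.93233345]), array([343.69993819, 347.17789187])]
[array([500.48477127, 484.15968316]), array([479.62663934, 468.16336461]), array([362.25213975, 378.14763873]), array([343.02673952, 363.40347911])]
```

View pics/s3.png

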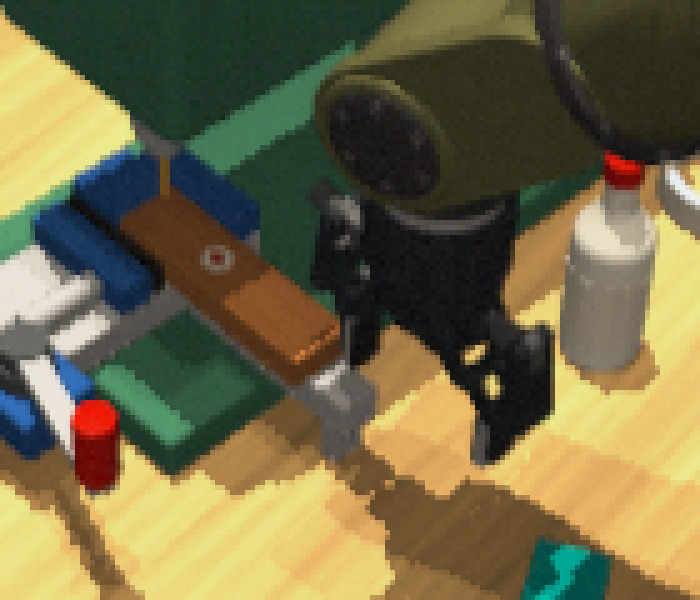

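The front finger hangs just short of the rail's near end, with its tip about level with the rail top (tip pixel about crop (362,365)). The dot and bit are still visible, and the wrist is behind the head. I'll lower 15 mm and start the push.

>>> step_arm --motion '[0,0,0.8,0,0,0,0.7,0,0,0,0,0,0,0.6,0,0,0,0.6,0,0,0,0.6,0,0,0,0.6,0,0,0,0.6,0,0]'

```text
clock: 6.5
tool_pos: [0.4735, 0.0769, 0.1219]
tcp_rot: [0.747, 0.665, 0.0, 0.0]
force: [-1.6, 0.4, 0.9]
grip_width: 0.0847
grasp_force: 0.5
```

```bash
cat > m.py <<'E'
from h import *
np.set_printoptions(precision=4,suppress=True)
p=[.6420,.0562,-.1171]
inv=lambda w:np.array([[np.cos(p[2]),np.sin(p[2])],[-np.sin(p[2]),np.cos(p[2])]])@(w[:2]-p[:2])
def dot(show=None):
    d=shot('side'); im=d['image'].astype(float)
    # search along expected line in the drill frame for the white sticker (low saturation, bright) on brown
    best=[]
    best=[]
    for x in np.arange(-.06,.012,.001):
        for y in np.arange(-.004,.009,.001):
            w=[p[0]+np.cos(p[2])*x-np.sin(p[2])*y,p[1]+np.sin(p[2])*x+np.cos(p[2])*y,.077]
            u,v=proj(d,w); q=cv2.getRectSubPix(d['image'],(1,1),(u,v))[0,0].astype(float)
            best.append((x,y,max(0,q[2]-65)))   # blue channel: sticker high, wood low
    b=np.array(best); k=b[:,2]>0.5*b[:,2].max(); 
    s=ctrl.state()
    print('dot',(b[k,:2]*b[k,2:]).sum(0)/b[k,2].sum(),'max',b[:,2].max(),k.sum(),'tool',inv(s['tool_pos']),s['tool_pos'][2],'F',s['force'],s['clock'])
    if show: cv2.imwrite('pics/'+show,cv2.resize(d['image'][180:260,260:370,::-1],None,fx=7,fy=7,interpolation=0))
E
python3 -c "from m import *;dot()"
```

```text
dot [-0.03    0.0033] max 28.0 38 tool [-0.1691  0.0009] 0.12204722361315823 F [-1.1512 -0.6601  0.4303] 6.55
```

>>> step_arm --motion '[0,0.4,0,0,0,0.4,0,0,0,0.4,0,0,0,0.4,0,0,0,0.3,0,0,0,0.2,0,0,0,0,0,0,0,0,0,0]'

```text
clock: 7.35
tool_pos: [0.4937, 0.0746, 0.1219]
tcp_rot: [0.747, 0.665, 0.0, 0.0]
force: [0.5, -0.0, 0.0]
grip_width: 0.0846
grasp_force: 0.0
```

```bash
python3 -c "from m import *;dot('s4.png')"
```

```text
dot [-0.0101  0.0039] max 26.0 55 tool [-0.1495  0.001 ] 0.12190557278910996 F [-0.6069 -0.0197  0.5965] 7.4
```

View pics/s4.png

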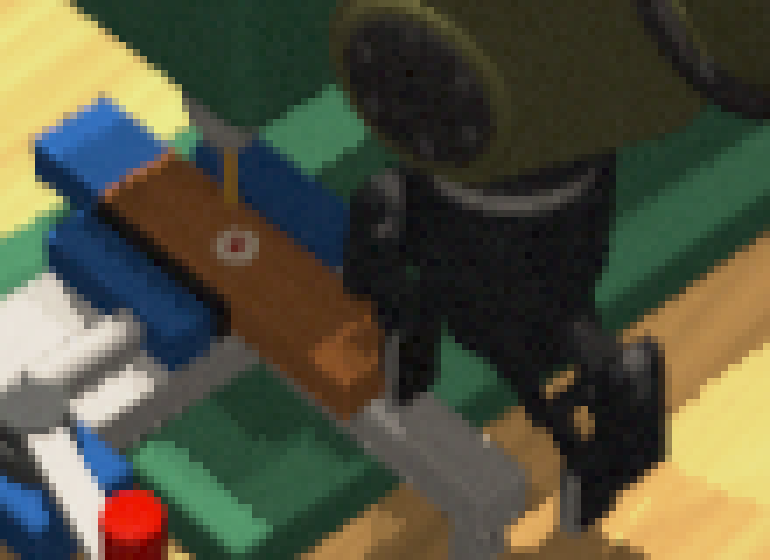

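The dot is at side (293.9,215.0) and the bit tip at (292.9,209.3), so about 10 mm remain. The rail is straight on the bed.

>>> step_arm --motion '[0,0.3,0,0,0,0.2,0,0,0,0.2,0,0,0,0.1,0,0,0,0.1,0,0,0,0,0,0,0,0,0,0,0,0,0,0]'

```text
clock: 8.2
tool_pos: [0.5027, 0.0736, 0.1219]
tcp_rot: [0.747, 0.665, 0.0, 0.0]
force: [-0.1, -0.4, 0.5]
grip_width: 0.085
grasp_force: 0.0
```

```bash
python3 - <<'E'
from m import *
dot('s5.png')
d=shot('side')
for t in ([.642,.0562],[.6417,.0567],[.6412,.0604]):
  print([ (np.array(proj(d,t+[z]))-[260,180])*7 for z in(.13,.089,.077)])
print([ (np.array(proj(d,[.642+.993*x,.0562-.117*x,.077]))-[260,180])*7 for x in(-.01,.01)])
E
```

```text
dot [-0.0025  0.0037] max 27.0 47 tool [-0.1404  0.001 ] 0.12187784355422698 F [-0.1602 -0.2132  0.0067] 8.25
[array([228.3717, 129.2395]), array([230.9261, 203.9552]), array([231.6532, 225.2232])]
[array([228.1047, 130.2425]), array([230.6656, 204.9603]), array([231.3945, 226.2287])]
[array([222.8203, 135.7587]), array([225.4988, 210.4892]), array([226.2612, 231.7601])]
[array([248.3287, 237.9243]), array([215.1042, 212.6184])]
```

View pics/s5.png

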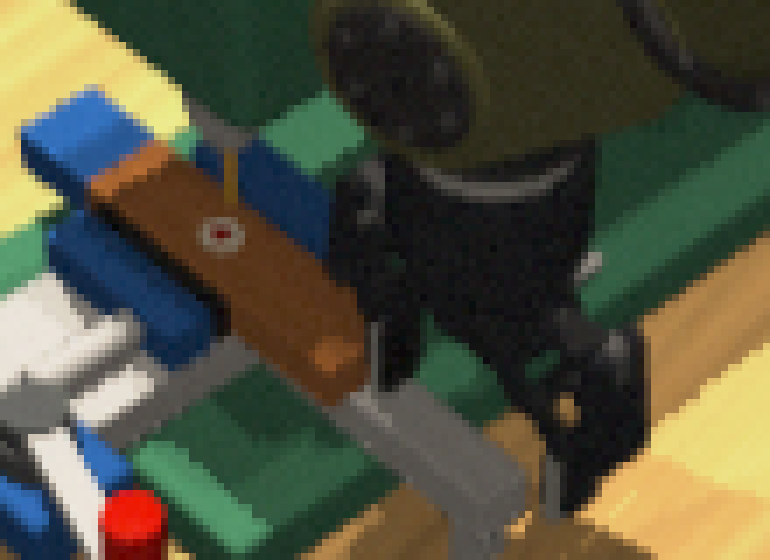

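The dot is at side (291.7,213.4). The target below the tip projects to about (293.1,212.2), and the difference is mostly sideways play. About 1–2 mm remain along the vise, so I push 1.5 mm and then back off.

>>> step_arm --motion '[0,0.1,0,0,0,0.05,0,0,0,0,0,0,0,0,0,0,0,-0.3,0,0,0,-1,0,0,0,-2,0,0,0,-2,0,0]'

```text
clock: 9.1
tool_pos: [0.4501, 0.0796, 0.1217]
tcp_rot: [0.747, 0.665, -0.0, -0.0]
force: [-0.3, -0.7, 0.2]
grip_width: 0.0848
grasp_force: 0.0
```

>>> step_arm --motion '[0,-1,0,0,0,0,-3,0,0,0,-4,0,0,0,-4,0,0,0,-3,0,0,0,0,0,0,0,0,0,0,0,0,0]' --claw 4.6

```text
clock: 9.9
tool_pos: [0.4412, 0.0806, 0.2608]
tcp_rot: [0.747, 0.665, -0.001, -0.001]
force: [-0.0, -0.8, -0.7]
grip_width: 0.0462
grasp_force: 0.0
```

```bash
python3 - <<'E'
from m import *
dot('s6.png')
D={n:shot(n) for n in('side','top')}
for n in D:
    im=D[n]['image'].astype(int); m=((im[...,0]>110)&(im[...,1]<45)&(im[...,2]<45)).astype(np.uint8)
    for z in (.131,):
        k=cv2.connectedComponentsWithStats(m)
        for st,c in zip(k[2][1:],k[3][1:]):
            if st[4]>6: w=atz(D[n],c,z); print(n,st,c,w,inv(w))
print(ctrl.state()['joint_pos'])
E
```

```text
dot [-0.0014  0.0036] max 28.0 36 tool [-0.2023  0.0008] 0.26068116425517074 F [ 0.0127 -0.0175 -0.0171] 9.95
side [381 199   8   7  40] [384.6   201.625] [ 0.4399 -0.0945  0.131 ] [-0.1831 -0.1733]
side [275 250   9  10  60] [278.5667 253.8167] [0.537  0.2276 0.131 ] [-0.1243  0.158 ]
top [245 198   7   6  20] [247.1  200.75] [0.5376 0.2281 0.131 ] [-0.1238  0.1586]
[0.099  0.1178 1.8465 0.     1.1792 0.214 ]
```

View pics/s6.png

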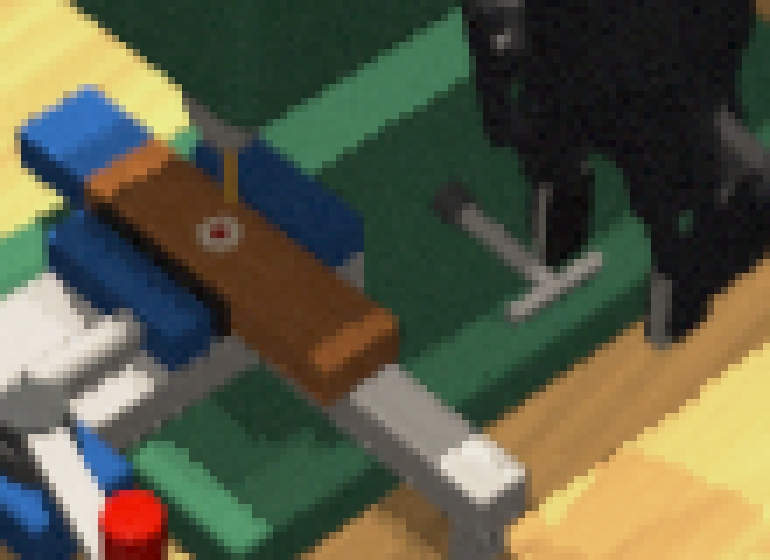

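The dot sits at the tip along the vise (x error about 1 mm), with sideways play still to be closed. The knob is at drill (-124,158), 100 mm from the pivot, so the lever stands at 0.34 rad. Next I cage the knob between the fingers with the closing axis along the tangent.

>>> step_arm --motion '[3.94,1.95,0,0,3.94,1.95,0,0,3.94,1.95,0,0,3.94,1.95,0,0,0,0,0,-0.148,0,0,0,-0.148,0,0,0,-0.148,0,0,0,-0.148]' --claw 3.6

```text
clock: 10.85
tool_pos: [0.537, 0.2283, 0.2608]
tcp_rot: [0.517, 0.856, -0.001, -0.001]
force: [-0.1, 0.1, 0.4]
grip_width: 0.0361
grasp_force: 0.0
```

>>> step_arm --motion '[0,0,0,-0.148,0,0,0,-0.148,0,0,0,-0.148,0,0,0,-0.148,0,0,0,0,0,0,0,0,0,0,0,0,0,0,0,0]'

```text
clock: 11.65
tool_pos: [0.5371, 0.2282, 0.2617]
tcp_rot: [0.249, 0.968, -0.0, -0.0]
force: [-0.4, 0.9, -1.2]
grip_width: 0.0359
grasp_force: 0.0
```

```bash
python3 - <<'E'
from m import *
s=ctrl.state(); M=R.from_quat(s['tcp_rot']).as_matrix(); print(s['tool_pos'],inv(s['tool_pos']),M[:,1],s['grip_width'],s['clock'])
print('need tool axes cm',M.T@(np.array([.5373,.2278,.163])-s['tool_pos'])*100, 'y angle',np.arctan2(M[1,1],M[0,1]),'want',np.pi/2-.338-.1171-.05)
E
```

```text
[0.5371 0.2282 0.2617] [-0.1243  0.1586] [ 0.4829  0.8757 -0.0002] 0.035927560776891986 11.65
need tool axes cm [-0.0378 -0.0289  9.8747] y angle 1.066881592951628 want 1.0656963267948965
```

Well aligned, so I descend around the knob.

>>> step_arm --motion '[0,0,2.5,0,0,0,2.5,0,0,0,1.5,0,0,0,1.2,0,0,0,1.1,0,0,0,1,0,0,0,0,0,0,0,0,0]'

```text
clock: 12.45
tool_pos: [0.5373, 0.2283, 0.1642]
tcp_rot: [0.248, 0.969, 0.0, 0.0]
force: [-0.3, -0.3, 0.1]
grip_width: 0.0361
grasp_force: 0.0
```

>>> step_arm --motion '[0,1,0,0,0,0,0,0.1,0,1,0,0,0,0,0,0.1,0,1,0,0,0,0,0,0.1,0,1,0,0,0,0,0,0.1]'

```text
clock: 13.25
tool_pos: [0.5623, 0.2613, 0.1641]
tcp_rot: [0.434, 0.901, 0.0, 0.0]
force: [-0.2, 0.4, -0.4]
grip_width: 0.0359
grasp_force: 0.0
```

```bash
cat > k.py <<'E'
from m import *
s=ctrl.state(); M=R.from_quat(s['tcp_rot']).as_matrix(); t=inv(s['tool_pos'])-[-.03,.125]
print('tool r',np.hypot(*t),'theta',np.arctan2(t[1],-t[0]),'y axis theta',np.pi/2-.1171-np.arctan2(M[1,1],M[0,1]),s['tool_pos'][2],s['force'])
for n in('side','top'):
    d=shot(n); im=d['image'].astype(int); m=((im[...,0]>110)&(im[...,1]<45)&(im[...,2]<45)).astype(np.uint8)
    k=cv2.connectedComponentsWithStats(m)
    for st,c in zip(k[2][1:],k[3][1:]):
        w=inv(atz(d,c,.131))-[-.03,.125]
        if st[4]>2 and .07<np.hypot(*w)<.13: print(n,st[4],'knob r',np.hypot(*w),'theta',np.arctan2(w[1],-w[0]))
dot()
E
python3 k.py
```

```text
tool r 0.10076670353279435 theta 0.7588716017324778 y axis theta 0.7802675570455088 0.16413777757991987 [-0.1648  0.4118 -0.3939]
side 10 knob r 0.10788256613708425 theta 0.6973490551360244
dot [nan nan] max 0.0 0 tool [-0.1036  0.1936] 0.16401253194439408 F [ 0.0897 -0.4219  1.0368] 13.4m.py:17: RuntimeWarning: invalid value encountered in divide
  print('dot',(b[k,:2]*b[k,2:]).sum(0)/b[k,2].sum(),'max',b[:,2].max(),k.sum(),'tool',inv(s['tool_pos']),s['tool_pos'][2],'F',s['force'],s['clock'])
```

The lever follows (about 0.70 rad). I continue to the stop.

>>> step_arm --motion '[0,1,0,0,0,0,0,0.1,0,1,0,0,0,0,0,0.1,0,1,0,0,0,0,0,0.1,0,1,0,0,0,0,0,0.1]'

```text
clock: 14.2
tool_pos: [0.5965, 0.2801, 0.164]
tcp_rot: [0.604, 0.797, 0.0, 0.0]
force: [0.3, 0.8, 0.2]
grip_width: 0.036
grasp_force: 0.0
```

>>> step_arm --motion '[0,1,0,0,0,0,0,0.1,0,1,0,0,0,0,0,0.1,0,1,0,0,0,0,0,0.1,0,0.6,0,0,0,0,0,0]'

```text
clock: 15.0
tool_pos: [0.6318, 0.2846, 0.1639]
tcp_rot: [0.716, 0.698, 0.0, -0.0]
force: [0.6, 0.3, -0.5]
grip_width: 0.0362
grasp_force: 0.0
```

```bash
python3 k.py 2>/dev/null
```

```text
tool r 0.10088083949947123 theta 1.5028436193025663 y axis theta 1.479623659016601 0.1638507134594127 [ 0.5685  0.2772 -0.4596]
dot [0.0024 0.0026] max 29.0 85 tool [-0.0372  0.2254] 0.1639400772898749 F [-1.095   1.2241  0.2109] 15.15
```

>>> step_arm --motion '[0,0.2,0,0,0,0.2,0,0,0,0.2,0,0,0,0.1,0,0,0,0.1,0,0,0,0,0,0,0,0,0,0,0,0,0,0]'

```text
clock: 15.95
tool_pos: [0.6393, 0.284, 0.1639]
tcp_rot: [0.718, 0.696, 0.0, 0.0]
force: [-1.3, 1.0, -1.5]
grip_width: 0.0361
grasp_force: 0.5
```

>>> step_arm --motion '[0,0.1,0,0,0,0.1,0,0,0,0.1,0,0,0,0.1,0,0,0,0,0,0,0,0,0,0,0,0,0,0,0,0,0,0]'

```text
clock: 16.75
tool_pos: [0.6433, 0.2839, 0.1639]
tcp_rot: [0.718, 0.696, 0.0, 0.0]
force: [-1.8, 0.4, -0.3]
grip_width: 0.036
grasp_force: 0.5
```

```bash
python3 k.py 2>/dev/null; python3 - <<'E'
from m import *
d=shot('side'); cv2.imwrite('pics/s7.png',cv2.resize(d['image'][180:280,230:350,::-1],None,fx=6,fy=6,interpolation=0))
E
```

```text
tool r 0.10141068869576365 theta 1.6172833047853763 y axis theta 1.4847791555947416 0.16391276294946028 [-1.8066  0.4429 -0.2748]
dot [0.0021 0.0027] max 30.0 74 tool [-0.0253  0.2263] 0.16390502354348188 F [ 0.0925  0.3031 -0.2547] 16.9
```

View pics/s7.png

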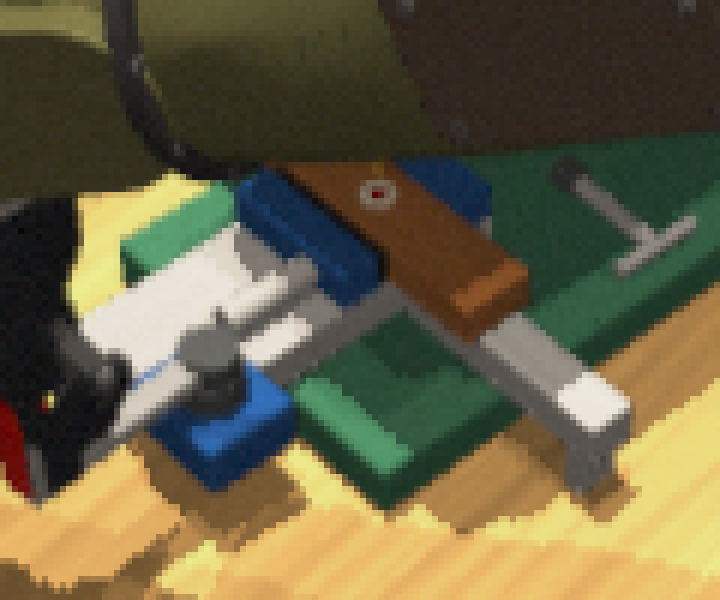

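The pad has met the rail. The dot is at side (293.0,212.3), and the target is (293.1,212.2). I push on until the stop is felt.

>>> step_arm --motion '[0,0.1,0,0,0,0.1,0,0,0,0.1,0,0,0,0.1,0,0,0,0,0,0,0,0,0,0,0,0,0,0,0,0,0,0]'

```text
clock: 17.75
tool_pos: [0.6448, 0.2841, 0.1636]
tcp_rot: [0.718, 0.696, -0.004, -0.002]
force: [-31.3, -4.9, 11.4]
grip_width: 0.036
grasp_force: 15.5
```

The stop is felt (31 N). I re-centre on the knob and lift off.

>>> step_arm --motion '[0,-0.3,0,0,0,-0.3,0,0,0,-0.3,0,0,0,0,0,0,0,0,-2,0,0,0,-3,0,0,0,-4,0,0,0,-4,0]'

```text
clock: 18.55
tool_pos: [0.6382, 0.284, 0.2952]
tcp_rot: [0.718, 0.696, -0.0, -0.0]
force: [0.5, 0.3, 0.9]
grip_width: 0.0358
grasp_force: 0.0
```

>>> step_arm --motion '[0,-4,0,0,0,-4,0,0,0,-4,0,0,0,-4,0,0,0,-4,0,0,0,0,0,0,0,0,0,0,0,0,0,0]'

```text
clock: 19.35
tool_pos: [0.4391, 0.2904, 0.2941]
tcp_rot: [0.718, 0.696, 0.0, 0.0]
force: [0.1, 0.4, -0.2]
grip_width: 0.036
grasp_force: 0.0
```

```bash
python3 k.py 2>/dev/null; python3 - <<'E'
from m import *
d=shot('side'); cv2.imwrite('pics/s8.png',cv2.resize(d['image'][180:280,230:350,::-1],None,fx=6,fy=6,interpolation=0))
E
```

```text
tool r 0.2157893236623404 theta 0.39918588197316185 y axis theta 1.4851090638557463 0.2940662966961226 [ 0.1417  0.357  -0.1765]
side 49 knob r 0.10407856115051849 theta 1.523275001302394
side 5 knob r 0.11718027086459062 theta 1.3993729276437832
top 22 knob r 0.10298201314383662 theta 1.5465354121932715
dot [-0.0185  0.0059] max 10.0 13 tool [-0.2289  0.2087] 0.29359526691337934 F [0.3648 0.3031 1.3158] 19.5
```

View pics/s8.png

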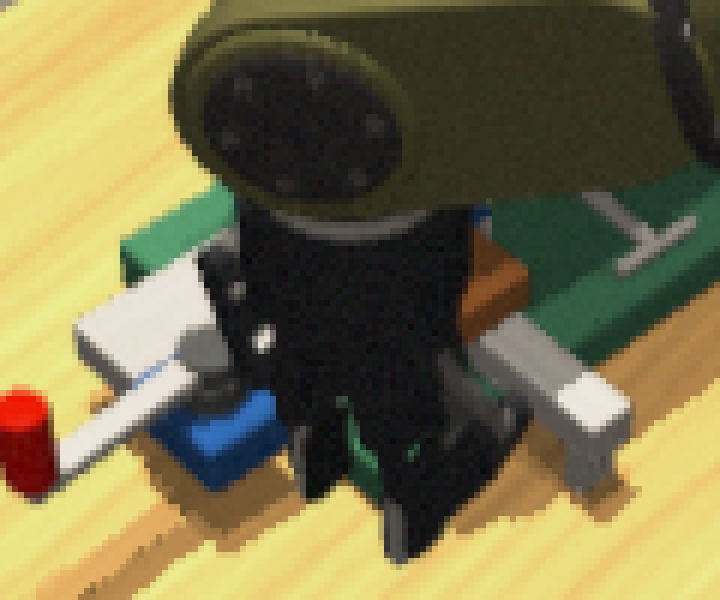

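The lever is at its closed stop (1.52–1.55 measured), but the arm hides the dot. I move aside for a last check.

>>> step_arm --motion '[-4,-0.5,0,0,-4,-0.5,0,0,-4,-0.5,0,0,-4,-0.5,0,0,-4,-0.5,0,0,-4,-0.5,0,0,-4,-0.5,0,0,0,0,0,0]'

```text
clock: 20.35
tool_pos: [0.3944, 0.0083, 0.294]
tcp_rot: [0.72, 0.694, -0.0, 0.0]
force: [-0.4, -0.1, -0.1]
grip_width: 0.0356
grasp_force: 0.0
```

```bash
python3 - <<'E'
from m import *
dot(); d=shot('side'); cv2.imwrite('pics/s9.png',cv2.resize(d['image'][180:260,260:370,::-1],None,fx=7,fy=7,interpolation=0))
E
```

```text
dot [0.0029 0.003 ] max 30.0 66 tool [-0.2401 -0.0749] 0.29403979211153874 F [-0.433   0.1955 -0.0449] 20.4
```

View pics/s9.png

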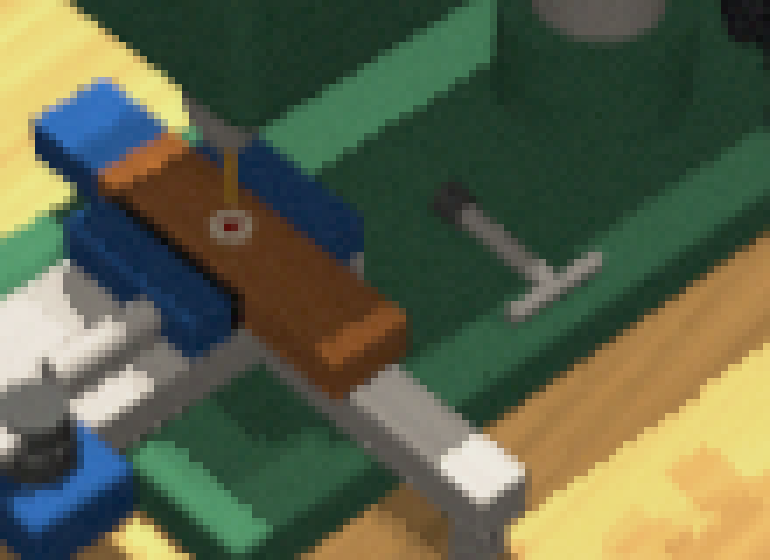

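The dot at crop (231,227) matches the predicted point below the tip (231.6,225), within about 1 mm. The dot script's reading of 3 mm includes some blue-jaw pixels, so I trust the picture. The lever is closed, so I hand in.

```bash
python3 -c "from rig import ctrl;print(ctrl.finish_job())"
```

```text
the job is handed in; nothing more can be done
None
```

The job is handed in: the pine rail is clamped with the red dot about 1 mm (measured in the picture) from the point below the bit tip, and the lever is at its closed stop; no verdict came back.

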